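# Rack the fourth billiard ball and clamp the stop

## Task

Put the ball that stands in the wooden cup away in the ball rack: turn the clamp knob anticlockwise to free the rack's sliding stop, slide the stop back to the far end of its travel, set the ball (do not drop it) on the rails between the row of three and the stop, push the stop up until the four balls stand close together, then turn the knob clockwise to clamp it tight and let go. Keep the three balls in the rack and leave the tin, mug and polish bottle alone.

Things in the scene. Friction and masses are not known exactly. Their poses are not given: they have to be found in the camera images.
- rack: Fixed wooden ball rack: board 110 (its x) x 390 (its y, lengthwise) x 18 mm, origin centred on its underside. Two brass rods, 12 mm thick, along y at x = -17 and +17 mm, 28 mm up, carry the balls (ball centres 58 mm up). Fixed end block, 75 mm wide, 80 mm high, face at y = -175 mm; the row of three balls stands against it. The sliding stop is on the +y side.
- slot (a point): Point fixed to the rack: where the centre of the fourth ball is when the four balls touch (y = +25 mm on the rack, 58 mm high). Axes as the rack's. With the stop fully back the ball may be set down with its centre 0 to +50 mm along y from here; about +10 mm is best.
- stop_face (a point): Centre of the sliding stop's face towards the balls (-y), 58 mm above the table. The stop is a pale wood block 76 mm (x) by 66 mm (y), reaching from this face to +y, its top 70 mm above the table, with the clamp knob on top. Axes as the rack's.
- stop (a joint): Position of the sliding stop along the rack's +y, m: 0 = its face would touch a tight row of three balls, 0.057 = just touches a tight row of four, 0.110 = fully back (end of travel). Once freed it slides with about 1 to 2 N.
- knob_grip (a point): On the vertical axis of the black clamp knob, 100 mm above the table, mid-height of its grip bar, 36 mm behind the stop's face. The bar is 64 mm long along this point's y, 14 mm thick along its x, 83 to 114 mm above the table. It turns with the knob and rides on the stop; the stop can be moved by holding the knob.
- knob (a joint): Angle of the clamp knob, rad, 0 to 1.4; grows clockwise seen from above. 0 = loose, bar in line with the rack's long axis; above about 0.7 the clamp begins to hold the stop; 1.4 = fully tight, bar nearly across the rack. Needs about 0.1 N m.
- ball_center (a point): Centre of the fourth billiard ball (57.2 mm diameter, 170 g, ivory), at the start 44 mm above the table in a fixed dark wooden cup (collar 52 mm diameter and 22 mm high, foot 84 mm diameter and 6 mm thick). Its orientation means nothing.
- ball1_center (a point): Centre of the ball at the fixed end of the row (57.2 mm ivory balls, centres 58 mm high).
- ball2_center (a point): Centre of the middle ball of the row.
- ball3_center (a point): Centre of the row's ball nearest the stop.
- tin: Bystander: closed steel tin with a paper band, 68 mm diameter, 60 mm high, origin at the centre of its underside.
- mug: Bystander: white mug, 80 mm diameter, 90 mm high, handle at its +y; origin under its centre.
- polish: Bystander: amber bottle, 64 mm diameter, 160 mm high; origin under its centre.
- ball: The fourth ball's body; its origin is a point on the ball's surface and turns as it rolls, so use ball_center.

How it is judged:
On the way, in this order (a step that is already met when the one before it is completed fails the run):
1. the knob is turned anticlockwise until the clamp is free: less than 0.3 rad from its loose end (value of joint knob below 0.3 rad), for 0.1 s.
2. the stop is slid back to within 8 mm of the far end of its travel (value of joint stop above 0.102 m), for 0.2 s.
3. the fourth ball lies on both rails between the row and the stop, let go and at rest (y of ball_center in the frame of slot between -0.006 and 0.056 m and x of ball_center in the frame of slot between -0.006 and 0.006 m and z of ball_center in the frame of slot between -0.005 and 0.005 m and linear speed of ball below 0.04 m/s and contact force between the fingers and ball below 0.1 N), for 0.2 s.
4. the stop is pushed up against the four balls: at most 4 mm of slack in the row (y of ball_center in the frame of slot between -0.006 and 0.006 m and x of ball_center in the frame of slot between -0.006 and 0.006 m and z of ball_center in the frame of slot between -0.005 and 0.005 m and value of joint stop below 0.0612 m), for 0.2 s.
At the end, for the whole second after the job is handed in: The four balls lie on the rails between end block and stop with at most 4 mm of slack in all (joint stop below 0.061), the knob is turned clockwise to at least 1.15 rad so that the stop is clamped, everything is at rest and the robot touches nothing (distance between ball_center and slot below 0.007 m and value of joint stop between 0.052 and 0.0612 m and value of joint knob above 1.15 rad and velocity of joint stop between -0.005 and 0.005 m/s and linear speed of ball below 0.03 m/s and contact force between each of the arm, the fingers and anything else below 0.1 N).
It fails at once if a bystander (tin, mug, polish bottle) is moved more than 30 mm (distance of any of tin, mug, polish from where it was at the start of the episode above 0.03 m).
It fails at once if a ball of the row is lifted more than 15 mm or falls off the rails (z of any of ball1_center, ball2_center, ball3_center in the frame of slot above 0.015 m or z of any of ball1_center, ball2_center, ball3_center in the frame of slot below -0.015 m).
It fails at once if the fourth ball is dropped or rammed onto the rack (more than 60 N between them, a fall of about 30 mm) (contact force between ball and rack above 60 N).
It also fails if it takes over 61 s, if anything falls off the work surface, if the arm or the gripper's body presses on something with over 40 N, if the wrist force passes 120 N, or if a joint passes its speed limit or range.

## Robot

A 7-joint arm with a two-finger parallel gripper is mounted at the origin on the work surface. World frame = base frame: x ahead of the robot, y to its left, z up, the work surface at z = 0. Lengths are in m, angles in rad, forces in N, time in s.
With the tool pointing down it reaches from about 0.35 to 0.9 m from the base axis. Payload 19.9 kg.
Tool frame: the origin (TCP) lies between the finger pads; the fingertips stand 19 mm ahead of it and the grasp point (between the pads) is the TCP; z points along the fingers, y is the line along which they close (so a half turn about z gives the same grasp; the last joint's range is limited). The gripper opens to 94 mm and grips with 3 to 60 N. Pads are 16 mm wide; open, the fingers measure 119 mm over their backs; the gripper's body (75 mm by 177 mm) begins 78 mm behind the grasp point.
Start: joints at [-1.306, 0.417, -0.01, 1.614, 0.005, 1.111, -0.053], TCP at [0.189, 0.596, 0.224] pointing down, gripper open.
Joint ranges: [-2.81, 2.81], [-0.39, 2.02], [-1.27, 1.25], [0.06, 2.57], [-1.19, 4.33], [0.19, 2], [-2.82, 2.82]. Speed limits (rad/s): [1.89, 1.89, 2.39, 2.39, 3.01, 3.01, 3.01].

## Interface

Orientations are given as a 3x3 rotation matrix whose columns are the frame's x, y, z axes.
In Python, from rig import robot gives the robot as it stands. Calls block until the motion is done:
- robot.move_ptp(position, orientation): joint-space move of the TCP to a pose.
- robot.move_linear(position, velocity=0.15, frame=None, threshold=None): straight line of the TCP; frame=None keeps the orientation; velocity is the mean speed in m/s. With threshold (N) it stops when the force on the tool has changed by that much, and returns True; else False.
- robot.goto_joints(angles): joint-space move.
- robot.gripper_to(opening): finger opening in m; the grip force is fixed at half the most; returns when the fingers have stopped.
- robot.pause(seconds).
- robot.ik(position, orientation): joint angles nearest the present ones, or None.
- robot.get_state(): the state.
- robot.grab_frame(name): name is "side" or "top"; returns the picture (384x512x3 uint8, red, green, blue); there is no depth.
- robot.camera_info(name): a dict with "fx", "fy", "cx", "cy" (pixels), "rvec" (rotation vector, rad) and "tvec" (3), from world to camera coordinates, as OpenCV has them. Camera axes: x right, y down, z forward; pixel columns grow to the right and rows downward; lengths in m; the calibration is good to about 2 mm. A picture is of the moment at which its call begins. camera_info takes no time and is no camera call.
A pose or a line that the arm cannot do raises robot.PlanningError and nothing moves.
- robot.sign_off(): hands the job in; it is judged then, once.
The state is a dict: "time": time; "qpos": joint angles; "joint_vel": joint speeds; "effort": joint torques, N m; "ee_pos": TCP position; "tool_rot": TCP orientation; "force": force on the tool from outside, world axes, zero at the start; "moment": the same for the moment, N m; "opening": finger opening in m; "grasp_force": force on a finger pad.
Only numpy, scipy, OpenCV 4.12 (cv2) and the standard library are available. Lean on these libraries where they do the work, as an engineer would, in place of code of your own. Each camera call takes 0.05 s, during which the arm holds its last target. There are 200 camera calls.

## Working session

There is one attempt and no reset: what is moved stays moved. The work goes in short steps, each a Python script; the robot and the scene stay as the last script left them, time stands still between calls to the robot, and variables do not carry over. Pictures are saved under pics/ and viewed, at most 10 in all, crops included, and the job is handed in when it is done.

```bash
mkdir -p pics
python3 - <<'E'
from rig import robot
import cv2
for n in("side","top"):
    im=robot.grab_frame(n); cv2.imwrite(f"pics/{n}0.png",im[:,:,::-1]); print(n,robot.camera_info(n))
s=robot.get_state(); print(s['time'],s['ee_pos'],s['tool_rot'],s['opening'])
E
```

```text
side {'fx': 374.8557848082275, 'fy': 374.8557848082275, 'cx': 261.72809495967397, 'cy': 188.27565334010382, 'rvec': array([ 2.3482421 , -0.86115664,  0.28140763]), 'tvec': array([-0.42360768,  0.31629229,  0.84366703])}
top {'fx': 462.06549197407696, 'fy': 462.06549197407696, 'cx': 256.861101566043, 'cy': 198.14757232744932, 'rvec': array([ 2.14000168, -2.07587562,  0.23259236]), 'tvec': array([-0.05854963,  0.5481423 ,  1.16872121])}
0.1 [0.18868232 0.59551253 0.2238834 ] [[-9.53293280e-01  3.02046100e-01 -2.73716230e-04]
 [ 3.02046217e-01  9.53292669e-01 -1.08141281e-03]
 [-6.57048465e-05 -1.11357852e-03 -9.99999378e-01]] 0.09409178353390235
```

View pics/side0.png

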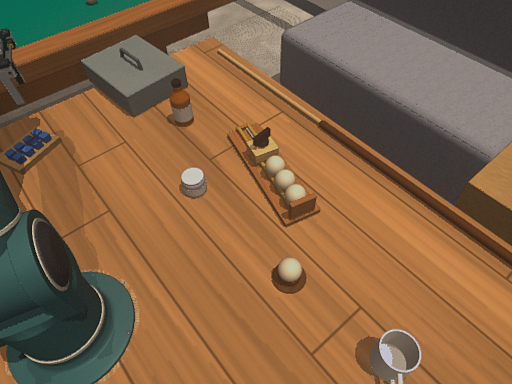

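View pics/top0.png

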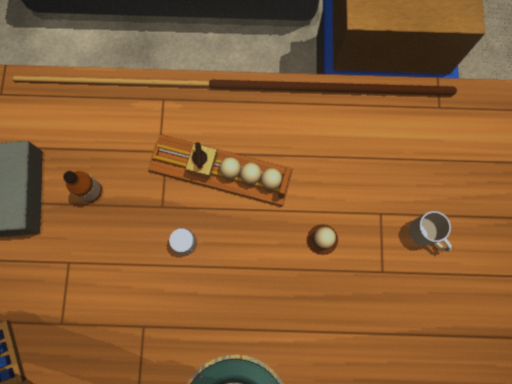

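Side view: the row of balls is near (275,165), (285,179) and (295,194), the cup ball at (290,270) and the knob at (262,137). Top view: the row is at (230,168), (251,173) and (271,178), the cup ball at (325,237) and the knob at (200,155). Next I'll refine these and triangulate.

```bash
cat > vis.py <<'E'
import cv2, numpy as np
from rig import robot
def cam(n):
    c=robot.camera_info(n); K=np.array([[c['fx'],0,c['cx']],[0,c['fy'],c['cy']],[0,0,1.]])
    return K,cv2.Rodrigues(c['rvec'])[0],np.asarray(c['tvec']).reshape(3)
def tri(ps,pt):
    P=[(lambda K,R,t:K@np.c_[R,t])(*cam(n)) for n in("side","top")]
    X=cv2.triangulatePoints(P[0],P[1],np.float64(ps).reshape(2,1),np.float64(pt).reshape(2,1)); return (X[:3]/X[3]).ravel()
def plane(n,p,z):
    K,R,t=cam(n); o=-R.T@t; d=R.T@np.linalg.solve(K,[p[0],p[1],1.]); return o+d*(z-o[2])/d[2]
def proj(n,X):
    K,R,t=cam(n); q=K@(R@np.asarray(X)+t); return q[:2]/q[2]
def balls(im,box):
    "ivory circles in box (x0,y0,x1,y1), by Hough on an enlarged ivory mask"
    x0,y0,x1,y1=box; S=6
    c=cv2.resize(im[y0:y1,x0:x1],None,fx=S,fy=S,interpolation=cv2.INTER_CUBIC)
    h=cv2.cvtColor(c,cv2.COLOR_RGB2HSV)
    m=cv2.inRange(h,(12,20,110),(35,115,255))
    g=cv2.GaussianBlur(m,(9,9),2)
    r=cv2.HoughCircles(g,cv2.HOUGH_GRADIENT,1,13*S,param1=100,param2=10,minRadius=8*S,maxRadius=14*S)
    out=[] if r is None else [((a+.5)/S+x0-.5,(b+.5)/S+y0-.5,k/S) for a,b,k in r[0]]
    return out,m
E
python3 - <<'E'
from vis import *
np.set_printoptions(precision=4,suppress=True)
im={n:cv2.imread(f"pics/{n}0.png")[:,:,::-1].copy() for n in("side","top")}
B={"side":[(262,150,312,208),(270,252,310,292)],"top":[(215,152,290,194),(308,222,342,252)]}
R={}
for n in B:
    R[n]=[]
    for b in B[n]:
        o,m=balls(im[n],b); R[n].append(sorted(o)); print(n,np.array(sorted(o)))
for k in(0,1):
    for a,b in zip(R["side"][k],R["top"][k]): print(tri(a[:2],b[:2]), plane("top",b[:2],.058 if k==0 else .044))
def crop(n,x0,y0,x1,y1,s): return cv2.resize(im[n][y0:y1,x0:x1],None,fx=s,fy=s,interpolation=cv2.INTER_CUBIC)
a=crop("side",225,115,325,215,4);b=crop("top",140,125,300,210,4)
b=cv2.copyMakeBorder(b,0,400-b.shape[0],0,0,cv2.BORDER_CONSTANT) 
out=np.hstack([a,b]); out=cv2.resize(out,None,fx=.78,fy=.78,interpolation=cv2.INTER_AREA); print(out.shape)
cv2.imwrite("pics/crop1.png",out[:,:,::-1])
E
```

```text
side [[274.6667 164.5      9.7167]
 [284.8333 178.8333   9.85  ]
 [294.6667 192.6667   9.65  ]
 [306.3333 177.6667   9.4167]]
side [[289.3333 268.      11.3667]
 [304.5    282.8333   8.3167]]
top [[229.8333 166.5      9.5333]
 [250.5    172.3333   9.75  ]
 [271.     178.       9.8833]]
top [[325.1667 236.8333   9.9167]
 [341.5    246.6667   9.2   ]]
[0.6327 0.0339 0.0635] [0.6353 0.0338 0.058 ]
[ 0.6191 -0.0224  0.0624] [ 0.6208 -0.0226  0.058 ]
[ 0.6035 -0.0777  0.0684] [ 0.6067 -0.0782  0.058 ]
[ 0.4515 -0.2236  0.0559] [ 0.454  -0.2257  0.044 ]
[ 0.4347 -0.2692  0.0667] [ 0.4292 -0.2687  0.044 ]
(312, 811, 3)
```

View pics/crop1.png

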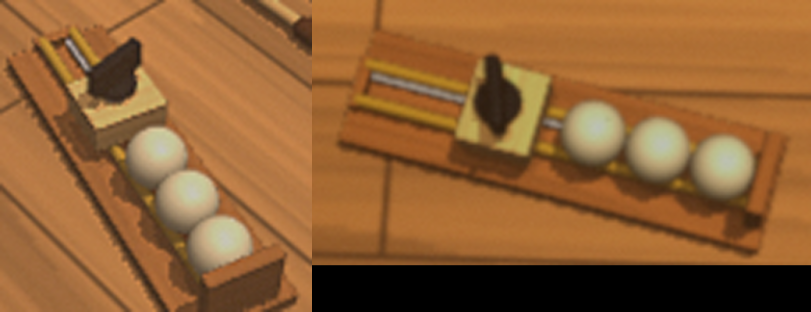

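The crop shows the stop between the row and the free rail on its left. The bar points roughly across the rack (top view, about (197,145) to (200,168)), so it is clamped. The Hough heights come out 5–10 mm too high because shading biases the mask, so I'll refine the mask and measure the stop and knob.

Run:
```python
from vis import *
np.set_printoptions(precision=4,suppress=True,linewidth=200)
im={n:cv2.imread(f"pics/{n}0.png")[:,:,::-1].copy() for n in("side","top")}
H={n:cv2.cvtColor(im[n],cv2.COLOR_RGB2HSV) for n in im}
print(H["side"][252:292:1,289].tolist()); print(H["top"][222:252,325].tolist())
# saturation masks
for n,bs in {"side":[(262,150,312,208),(270,252,310,292)],"top":[(215,152,290,194),(308,222,342,252)]}.items():
    for b in bs:
        x0,y0,x1,y1=b;S=6
        c=cv2.resize(H[n][y0:y1,x0:x1,1],None,fx=S,fy=S,interpolation=cv2.INTER_CUBIC)
        m=np.uint8(c<125)*255
        d=cv2.distanceTransform(m,cv2.DIST_L2,5)
        pk=(d==cv2.dilate(d,np.ones((61,61))))&(d>6*S)
        print(n,[((x+.5)/S+x0-.5,(y+.5)/S+y0-.5,d[y,x]/S) for y,x in np.argwhere(pk)])
        k,l,st,ce=cv2.connectedComponentsWithStats(m); i=1+st[1:,4].argmax(); print('   cc',ce[i]/S+[x0-.5,y0-.5],st[i]/[S,S,S,S,S*S])
# knob black, stop pale wood
for n,b in {"side":(235,118,290,168),"top":(180,135,225,185)}.items():
    x0,y0,x1,y1=b; h=H[n][y0:y1,x0:x1]
    m=np.uint8(h[...,2]<75); k,l,st,ce=cv2.connectedComponentsWithStats(m);i=1+st[1:,4].argmax()
    pts=np.argwhere(l==i)[:,::-1]+[x0,y0]; print(n,'knob',pts.mean(0),len(pts),cv2.minAreaRect(np.float32(pts)))
    print(cv2.convexHull(np.int32(pts)).reshape(-1,2).tolist())
    m=np.uint8((h[...,0]>18)&(h[...,2]>150)&(h[...,1]<165)); k,l,st,ce=cv2.connectedComponentsWithStats(m);i=1+st[1:,4].argmax()
    pts=np.argwhere(l==i)[:,::-1]+[x0,y0]; print(n,'stop',len(pts),cv2.boxPoints(cv2.minAreaRect(np.float32(pts))).tolist())
```

```text
[[14, 161, 174], [14, 159, 172], [14, 155, 165], [14, 159, 160], [13, 151, 157], [16, 95, 147], [17, 81, 188], [18, 85, 204], [21, 74, 200], [26, 65, 199], [28, 60, 200], [29, 55, 198], [29, 54, 199], [28, 48, 198], [27, 41, 201], [28, 37, 200], [28, 41, 197], [29, 46, 199], [28, 50, 198], [29, 57, 197], [25, 65, 201], [21, 74, 200], [18, 84, 200], [17, 87, 193], [17, 88, 185], [18, 86, 171], [17, 87, 159], [17, 89, 141], [15, 86, 122], [17, 88, 101], [12, 154, 68], [14, 164, 73], [14, 167, 67], [12, 147, 71], [14, 150, 80], [11, 156, 100], [11, 157, 99], [12, 173, 103], [12, 158, 105], [11, 161, 103]]
[[14, 179, 170], [14, 176, 165], [14, 182, 140], [12, 182, 105], [14, 148, 110], [18, 110, 142], [19, 99, 173], [21, 85, 186], [25, 77, 188], [31, 66, 190], [33, 63, 191], [33, 52, 191], [35, 40, 192], [37, 29, 192], [37, 28, 193], [36, 32, 193], [36, 43, 192], [34, 53, 193], [31, 62, 189], [26, 75, 188], [23, 85, 186], [20, 93, 184], [19, 97, 171], [19, 102, 155], [19, 102, 135], [17, 115, 102], [13, 143, 73], [12, 190, 74], [11, 191, 92], [12, 191, 96]]
side [(np.float64(274.75), np.
[... 1155 characters left out ...]
39], [253, 138], [255, 136], [267, 127], [269, 129]]
side stop 142 [[251.8800048828125, 149.83999633789062], [269.6400146484375, 136.51998901367188], [277.44000244140625, 146.91998291015625], [259.67999267578125, 160.239990234375]]
top knob [198.9198 156.0755] 212 ((197.7794189453125, 155.13235473632812), (22.6378116607666, 13.548388481140137), 59.03623962402344)
[[206, 159], [205, 161], [201, 166], [200, 167], [198, 167], [194, 162], [193, 160], [192, 157], [196, 143], [198, 143], [199, 144], [205, 154], [206, 156]]
top stop 227 [[194.3207550048828, 170.37734985351562], [201.56602478027344, 145.01885986328125], [216.2263946533203, 149.20755004882812], [208.9811248779297, 174.5660400390625]]
```

Run:
```python
from vis import *
np.set_printoptions(precision=4,suppress=True,linewidth=200)
S=[(274.8,165.0),(284.6,179.2),(294.9,193.3),(289.4,269.1)];T=[(229.8,167.0),(250.5,172.6),(271.1,178.1),(324.7,236.9)]
X=[]
for s,t in zip(S,T):
    x=tri(s,t);X.append(x);print(x,proj("side",x)-s,proj("top",x)-t)
b=np.array([plane("top",t,.058) for t in T[:3]]); bs=np.array([plane("side",t,.058) for t in S[:3]])
print("top-plane",b,np.linalg.norm(np.diff(b,axis=0),axis=1));print("side-plane",bs)
print("b4 planes",plane("top",T[3],.044),plane("side",S[3],.044))
print("knob tips z.114 ", plane("top",(197,143.5),.114),plane("top",(199,167),.114))
print("knob side tips", plane("side",(268,128),.114))
c=np.float32([[194.3,170.4],[201.6,145],[216.2,149.2],[209,174.6]])
q=np.array([plane("top",p,.07)[:2] for p in c]);print("stop top corners",q,np.linalg.norm(np.roll(q,-1,0)-q,axis=1))
# rack outline bottom: board corners top z=.018
for i in (0,):
    v=b[0]-b[2];v/=np.linalg.norm(v);print("rack y",v,np.degrees(np.arctan2(v[1],v[0])))
```

```text
[0.6323 0.0339 0.0614] [ 0.347  -0.1141] [-0.1199  0.2214]
[ 0.6185 -0.0224  0.0613] [ 0.3388 -0.1109] [-0.1154  0.2092]
[ 0.6041 -0.0781  0.0655] [ 0.2311 -0.0751] [-0.0777  0.1379]
[ 0.4523 -0.2234  0.0488] [ 0.5157 -0.1728] [-0.1417  0.283 ]
top-plane [[ 0.6339  0.0338  0.058 ]
 [ 0.62   -0.0226  0.058 ]
 [ 0.6064 -0.0785  0.058 ]] [0.0581 0.0575]
side-plane [[ 0.6333  0.0364  0.058 ]
 [ 0.6194 -0.0202  0.058 ]
 [ 0.6076 -0.074   0.058 ]]
b4 planes [ 0.4537 -0.2245  0.044 ] [ 0.4528 -0.2214  0.044 ]
knob tips z.114  [0.6786 0.1183 0.114 ] [0.6152 0.1095 0.114 ]
knob side tips [0.6784 0.1186 0.114 ]
stop top corners [[0.618  0.1273]
 [0.6898 0.1118]
 [0.6792 0.0718]
 [0.6077 0.0875]] [0.0734 0.0414 0.0732 0.0411]
rack y [0.2379 0.9713 0.    ] 76.2392137095086
```

```bash
cat > geo.py <<'E'
from vis import *
np.set_printoptions(precision=4,suppress=True,linewidth=200)
PHI=np.radians(76.2); V=np.array([np.cos(PHI),np.sin(PHI),0])
SLOT=np.array([.6473,.0900,.058]); BALL=np.array([.4532,-.2232,.044])
def rot(a):
    c,s=np.cos(a),np.sin(a); return np.array([[c,s,0],[s,-c,0],[0,0,-1.]])
def yaw(): 
    r=robot.get_state()['tool_rot']; return np.arctan2(r[1,0],r[0,0])
def turn(da):
    "turn the tool by da (anticlockwise from above) with the last joint alone"
    q=np.array(robot.get_state()['qpos']); q[6]-=da; robot.goto_joints(q)
def st(m=''):
    s=robot.get_state(); print(m,'t',round(s['time'],2),'p',np.array(s['ee_pos']),'yaw',round(float(np.degrees(yaw())),1),'open',round(s['opening'],4),'gf',round(float(np.max(s['grasp_force'])),1),'F',np.array(s['force']),'q7',round(s['qpos'][6],3))
E
python3 - <<'E'
from geo import *
k=np.array([.6495,.114,0]); a=np.radians(187.9)
print(robot.ik(k+[0,0,.1],rot(a)),robot.ik(k+[0,0,.1],rot(PHI+np.pi)),robot.ik(BALL+[0,0,.004],rot(PHI+np.pi)))
robot.move_ptp(k+[0,0,.2],rot(a)); st('above')
robot.gripper_to(.05)
print(robot.move_linear(k+[0,0,.1],.12,threshold=10)); st('down')
cv2.imwrite("pics/side1.png",np.ascontiguousarray(robot.grab_frame("side")[90:215,200:330,::-1]).repeat(4,0).repeat(4,1))
robot.gripper_to(.0); st('grip')
E
```

```text
[-0.3644  0.6154  0.2029  1.625  -0.1472  0.9163  1.6007] [-0.1976  0.6076 -0.032   1.6184  0.023   0.916   2.6628] [-0.4152  0.7734  1.0799  2.0633 -0.9142  0.8912 -2.1844]
above t 2.48 p [0.6493 0.1151 0.2   ] yaw -172.0 open 0.094 gf 0.0 F [0.2651 0.7019 0.0516] q7 1.6
False
down t 4.28 p [0.65   0.114  0.1008] yaw -172.1 open 0.05 gf 0.0 F [ 0.3023 -0.7235  0.8274] q7 1.624
grip t 4.68 p [0.6496 0.1145 0.1006] yaw -172.1 open 0.0399 gf 30.0 F [-4.1293  2.0794  7.0157] q7 1.624
```

View pics/side1.png

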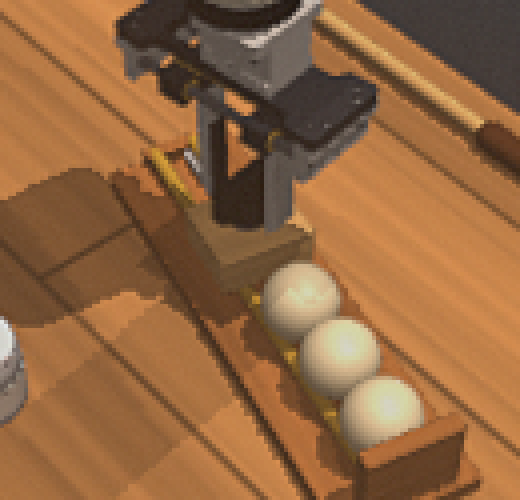

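The fingers stand around the knob over the stop, at about (255,190) in the crop. They closed at 40 mm, so they caught the knob's round hub and not the bar. I'll regrip 7 mm higher.

Run:
```python
from geo import *
robot.gripper_to(.06)
p=np.array([.6495,.114,.107]); robot.move_linear(p,.1)
robot.gripper_to(.0); st('grip')
```

```text
grip t 6.23 p [0.6494 0.1143 0.107 ] yaw -172.1 open 0.0138 gf 29.9 F [-1.026   1.7634  0.3411] q7 1.622
```

The bar is gripped at 13.8 mm. Turning it 68° from here would take joint 7 to its range limit, so I'll regrip with a half turn first.

```bash
sed -i 's/q\[6\]-=da/q[6]+=da/' geo.py
python3 - <<'E'
from geo import *
robot.gripper_to(.06)
p=np.array([.6495,.114,.107]); robot.move_linear(p+[0,0,.035],.12)
q=robot.get_state()['qpos']; st()
turn(-np.pi); st('half'); 
robot.move_linear(p,.12,frame=rot(np.radians(7.9))); robot.gripper_to(.0); st('grip')
turn(.3); st('.3')
turn(.85); st('end')
E
```

```text
t 7.53 p [0.6495 0.1141 0.1421] yaw -172.1 open 0.0599 gf 0.0 F [-0.9286 -0.71   -0.7447] q7 1.614
half t 10.29 p [0.6496 0.1141 0.142 ] yaw 7.9 open 0.06 gf 0.0 F [ 0.5897  0.7347 -0.8487] q7 -1.527
grip t 11.51 p [0.6495 0.1143 0.1071] yaw 7.9 open 0.0138 gf 30.0 F [-0.6406  2.0592  1.7855] q7 -1.519
.3 t 11.91 p [0.6498 0.1139 0.1071] yaw 24.8 open 0.0138 gf 30.0 F [ 3.0785 -2.7956 -0.7156] q7 -1.224
end t 12.76 p [0.6517 0.113  0.1072] yaw 73.3 open 0.0137 gf 30.0 F [ 16.8626  -4.8506 -11.7582] q7 -0.377
```

Run:
```python
from geo import *
n=np.array([np.sin(PHI),-np.cos(PHI),0])
p=np.array([.6495,.114,.107])+.004*n
robot.move_linear(p,.1); st('shift'); print(robot.get_state()['moment'])
robot.gripper_to(.03); robot.gripper_to(0); st('regrip'); print(robot.get_state()['moment'])
```

```text
shift t 13.01 p [0.6525 0.1137 0.107 ] yaw 73.4 open 0.0137 gf 30.0 F [-6.9798  0.6997  7.5745] q7 -0.374
[0.233  1.7471 0.005 ]
regrip t 13.89 p [0.6524 0.1135 0.107 ] yaw 73.6 open 0.0138 gf 30.0 F [-7.6532  1.0767  5.7234] q7 -0.371
[ 0.233   2.0505 -0.0891]
```

Run:
```python
from geo import *
p=np.array([.6524,.1135,.107])
turn(.03)
print(robot.move_linear(p+.096*V,.06,threshold=18)); st('slid'); robot.pause(.2); st()
```

```text
True
slid t 15.49 p [0.6732 0.2003 0.1069] yaw 75.3 open 0.0139 gf 30.0 F [-3.3748 -2.8935  9.2079] q7 -0.462
 t 15.69 p [0.6731 0.2003 0.1069] yaw 75.3 open 0.0136 gf 30.0 F [-4.3936 -2.8878  9.1334] q7 -0.462
```

Run:
```python
from geo import *
p=np.array(robot.get_state()['ee_pos'])
print(robot.move_linear(p+.01*V,.04,threshold=15)); st('again')
cv2.imwrite("pics/d.png",robot.grab_frame("top")[:,:,::-1])
p=np.array(robot.get_state()['ee_pos'])
robot.gripper_to(.05); st('rel')
robot.move_linear([p[0],p[1],.2],.25)
im=robot.grab_frame("top"); cv2.imwrite("pics/top2.png",cv2.resize(np.ascontiguousarray(im[110:260,120:350,::-1]),None,fx=3,fy=3)); cv2.imwrite("pics/top2f.png",im[:,:,::-1])
```

```text
True
again t 15.9 p [0.6733 0.2005 0.1069] yaw 75.2 open 0.0139 gf 30.0 F [-4.0585 -4.4331 10.0754] q7 -0.466
rel t 16.68 p [0.6727 0.2    0.1063] yaw 75.2 open 0.0501 gf 0.0 F [ 0.2334 -0.592  -0.5292] q7 -0.465
```

View pics/top2.png

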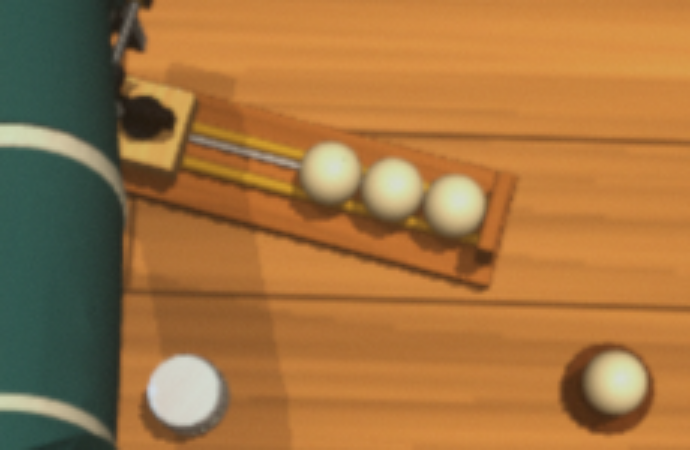

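The stop is fully back: a second 15 N push moved it only 0.2 mm. Its face is near crop (188,135), with a clear gap before the row at (330,175). Now the ball.

Run:
```python
from geo import *
a=np.radians(76.5)
f=[plane("top",(120+x/3,110+y/3),.07) for x,y in((198,95),(178,175))]; print('face',np.mean(f,0))
im=robot.grab_frame("top"); h=cv2.cvtColor(im[222:252,308:342],cv2.COLOR_RGB2HSV)
print('ball px',np.argwhere(h[...,1]<125).mean(0)[::-1]+[308,222])
robot.move_ptp(BALL+[0,0,.12],rot(a)); st('over')
robot.gripper_to(.085)
print(robot.move_linear(BALL+[0,0,.004],.12,threshold=8)); st('down')
robot.gripper_to(0.); st('grip')
robot.move_linear(BALL+[0,0,.12],.2); st('up')
```

```text
face [0.6602 0.161  0.07  ]
ball px [324.8462 236.9345]
over t 19.06 p [ 0.454  -0.2225  0.164 ] yaw 76.6 open 0.0498 gf 0.0 F [-0.7573  0.0158 -0.2421] q7 0.315
False
down t 20.89 p [ 0.4535 -0.2234  0.0485] yaw 76.5 open 0.0851 gf 0.0 F [-0.2753  0.9472 -0.4546] q7 0.419
grip t 21.46 p [ 0.4534 -0.2232  0.0481] yaw 76.5 open 0.0556 gf 30.0 F [0.2623 0.6607 2.8403] q7 0.419
up t 22.19 p [ 0.4527 -0.2228  0.1631] yaw 76.5 open 0.056 gf 30.0 F [ 0.3965 -0.881  -1.8531] q7 0.318
```

Run:
```python
from geo import *
a=np.radians(76.5); P=np.array([.6492,.100,0])
robot.move_ptp(P+[0,0,.17],rot(a)); st('over')
robot.move_linear(P+[0,0,.08],.15)
r=robot.move_linear(P+[0,0,.058],.03,threshold=5); st('down'); print(r)
im=robot.grab_frame("side"); cv2.imwrite("pics/side3.png",cv2.resize(np.ascontiguousarray(im[90:215,200:330,::-1]),None,fx=4,fy=4))
```

```text
over t 23.6 p [0.6491 0.098  0.17  ] yaw 76.4 open 0.056 gf 30.0 F [-0.2059 -0.2617 -1.0083] q7 -0.291
down t 24.95 p [0.6492 0.1    0.0615] yaw 76.5 open 0.056 gf 30.0 F [-0.6732  0.5447  6.4444] q7 -0.259
True
```

View pics/side3.png

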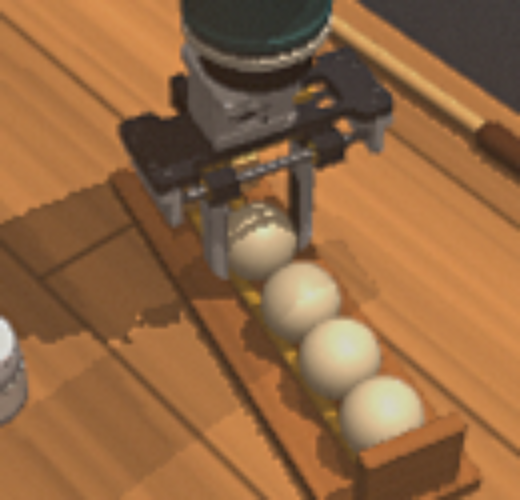

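The ball at (262,243) rests on the rails with a small gap to ball 3 at (302,300). Contact came at z=0.0615, against 0.062 expected. Releasing now.

Run:
```python
from geo import *
p=np.array(robot.get_state()['ee_pos'])
robot.gripper_to(.078); robot.pause(.1); st('rel')
robot.move_linear([p[0],p[1],.16],.2)
K=np.array([.6731,.2003,0])
robot.move_ptp(K+[0,0,.16],rot(np.radians(76.5)))
im=robot.grab_frame("side"); cv2.imwrite("pics/side4.png",cv2.resize(np.ascontiguousarray(im[90:215,200:330,::-1]),None,fx=4,fy=4)); st()
```

```text
rel t 25.65 p [0.6486 0.1    0.0612] yaw 76.5 open 0.0778 gf 0.0 F [-0.4587  0.507   0.3863] q7 -0.259
 t 26.83 p [0.6727 0.1999 0.1586] yaw 76.5 open 0.0783 gf 0.0 F [ 0.4485 -1.0088  0.3646] q7 -0.428
```

View pics/side4.png

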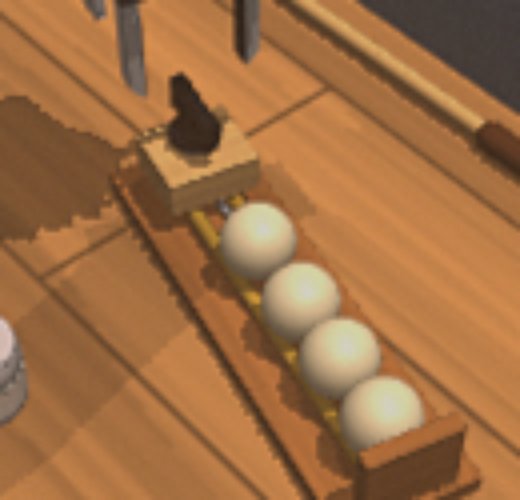

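The fourth ball at (258,240) rests on the rails close to ball 3 at (302,300). The stop is back, with the bar lengthwise at (190,120). Next I grip the knob and push up.

Run:
```python
from geo import *
a=np.radians(76.5); U=np.array([np.cos(a),np.sin(a),0]); K=np.array([.6731,.2003,.107])
robot.gripper_to(.05)
print(robot.move_linear(K,.12,threshold=10)); robot.gripper_to(0); st('grip')
k0=np.array(robot.get_state()['ee_pos'])
print(robot.move_linear(K-.045*U,.06,threshold=12)); st('near')
print(robot.move_linear(K-.064*U,.025,threshold=8)); st('push'); print((np.array(robot.get_state()['ee_pos'])-k0)@U)
```

```text
False
grip t 28.7 p [0.6731 0.2004 0.1071] yaw 76.5 open 0.0138 gf 29.9 F [-1.3391  0.9577  3.1116] q7 -0.417
False
near t 29.6 p [0.6627 0.1564 0.1071] yaw 76.5 open 0.0138 gf 29.9 F [-2.6135 -0.4993  5.896 ] q7 -0.357
True
push t 30.11 p [0.6605 0.1476 0.1071] yaw 76.6 open 0.0139 gf 29.9 F [1.8999 3.5598 2.6219] q7 -0.342
-0.05422453444838136
```

Run:
```python
from geo import *
a=np.radians(76.5); U=np.array([np.cos(a),np.sin(a),0])
turn(-.6); st('.6')
p=np.array(robot.get_state()['ee_pos']); print(robot.move_linear(p-.006*U,.02,threshold=6)); st('push')
turn(-.35); st('.95'); turn(-.4); st('1.35'); print(robot.get_state()['moment'])
```

```text
.6 t 30.76 p [0.6592 0.1487 0.107 ] yaw 42.2 open 0.0139 gf 30.0 F [-10.2656   5.2785  11.6153] q7 -0.943
True
push t 30.97 p [0.6589 0.1486 0.1071] yaw 42.3 open 0.0135 gf 29.9 F [1.103  1.6828 3.5815] q7 -0.941
.95 t 31.41 p [0.6585 0.1496 0.1071] yaw 22.2 open 0.0137 gf 29.9 F [-3.8277  4.4442  7.4561] q7 -1.292
1.35 t 31.89 p [0.6582 0.1505 0.1071] yaw -0.7 open 0.0136 gf 30.0 F [-2.657   5.1087  5.9836] q7 -1.692
[ 1.0503  0.8491 -0.0866]
```

Run:
```python
from geo import *
robot.gripper_to(.045); st('rel'); p=np.array(robot.get_state()['ee_pos'])
robot.move_linear([p[0],p[1],.24],.2)
robot.move_ptp([.45,.35,.28],rot(np.radians(-0.7))); st()
im=robot.grab_frame("side"); s=cv2.resize(np.ascontiguousarray(im[90:215,200:330,::-1]),None,fx=3,fy=3)
it=robot.grab_frame("top"); t=cv2.resize(np.ascontiguousarray(it[115:215,150:290,::-1]),None,fx=2.9,fy=2.9); t=cv2.copyMakeBorder(t,0,s.shape[0]-t.shape[0],0,0,cv2.BORDER_CONSTANT)
cv2.imwrite("pics/end.png",np.hstack([s,t])); cv2.imwrite("pics/topE.png",it[:,:,::-1])
```

```text
rel t 32.56 p [0.6584 0.1495 0.1071] yaw -0.7 open 0.045 gf 0.0 F [-0.1143 -0.5509 -1.1481] q7 -1.692
 t 34.5 p [0.451  0.349  0.2796] yaw -0.8 open 0.0451 gf 0.0 F [ 0.0428 -0.5573  0.0197] q7 -2.227
```

View pics/end.png

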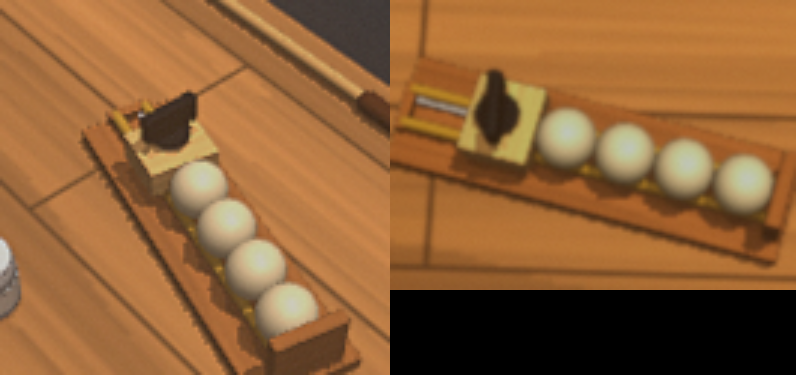

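The four balls are evenly spaced (top crop x = 566, 625, 685, 744) and the stop stands against them. The bar is across the rack at about 1.34 rad. Everything agrees, so I'm handing in.

```bash
python3 -c "
from rig import robot
robot.pause(.3); print(robot.sign_off())"
```

```text
the job is handed in; nothing more can be done
None
```

I put the fourth ball in the rack, closed the row up against the stop, clamped the knob at about 1.34 rad and handed the job in at about 35 s; the hand-in call gave no verdict.

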